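# Caliper a brass bar with the thumbwheel

### The job

Measure the width of the flat rectangular brass bar: lay it flat on the wooden ledge between the open jaws of the caliper, pointing along the jaws so that they can close on its two long sides, and let it go. Then close the caliper gently by rolling its little thumbwheel with a fingertip until both jaws bear squarely on the sides of the bar, and leave it like that to be read. Do not push on the slider itself or press hard, and leave the other things on the bench where they are.

Things in the scene. Friction and masses are not known exactly. Their poses are not given: they have to be found in the camera images.
- bar: The work: a flat rectangular brass bar, 80 mm long (its x axis) x 18 mm wide (y) x 10 mm thick (z), about 0.12 kg, loose on the bench to one side of the caliper. Origin: centre of its underside.
- cradle: Fixed 20 mm high wooden cradle holding a caliper flat. Origin on the bench under the beam's centreline; beam along y. The jaws and thumbwheel stick out to -x. The ledge under the jaws is the cradle's flat top, x -120 to -12, y +11 to +85 mm. Beside it (y -165 to +11) the wood ends at x = -12 and the bench is bare: room for a finger in front of the wheel. All of it is under 33 mm.
- fixed_jaw: Steel fixed jaw at the +y side, part of the caliper's beam. Origin at cradle x 0, y +50 mm, z 0: its measuring face is the plane y = 0 here and looks to -y. Both jaws reach from x = -8 (beam edge) to x = -48 mm (tips) and are 4 mm thick, z 22 to 26 mm over the bench, 2 mm above the ledge.
- moving_jaw: Slider: steel moving jaw and black display housing in one. Its measuring face is the plane y = 0 here and looks to +y; jaw as long as the fixed one, up to 13 mm wide. Housing: x -17.5 to +12.5, y -73 to -7, up to z 32 mm. Runs stiffly (about 2.5 N) along the beam, stays where left. It must not be pushed directly: over 3 N by the robot spoils the job.
- thumbwheel: Knurled steel thumbwheel in a notch of the slider's near edge, 58 mm behind its jaw face. 13 mm across, 6 mm thick, upright axis; origin at its centre, 24 mm high. 3.5 mm of rim shows past the housing, at 6.5 mm to cradle -x. Rolls on the beam: dragging the rim to cradle +y closes the jaws, the slider moving half as far as the fingertip. Hard, unsprung: touch it slowly; over 12 N spoils it.
- caliper_slide (a joint): Opening between the two measuring faces, m: 0 shut, grows as the slider moves to cradle -y; 0.034 to 0.048 at the start, 0.018 when shut on the bar. Force on the bar: twice the fingertip's drag, less the friction; over 8 N on the bar is too much, 1 N or more on both sides is a proper touch. A bar lying askew is drawn square by 2 to 5 N.
- rod: Bystander: round brass rod, 12 mm thick, 80 mm long, lying on the bench on the other side of the caliper from the bar. Origin: under its middle. Not to be moved.
- pliers: Bystander: flat pliers with yellow grips, about 160 mm long (x axis), 13 mm high, lying left of the cradle. Not to be moved.
- brush: Bystander: flat brush with a yellow handle, 210 mm long (x axis), 20 mm high, lying far to the right. Not to be moved.
Things that resemble listed ones, but are neither listed nor needed, are in the scene too. Leave any blue or purple look-alike of the bar alone.

How it is judged:
By the outcome, as a careful person would: the job done as asked, in the order asked, and still so for the second after the job is handed in, with the robot touching nothing.
It also fails if it takes over 67 s, if anything falls off the work surface, if the arm or the gripper's body presses on something with over 40 N, if the wrist force passes 120 N, or if a joint passes its speed limit or range.

### The arm

A 6-joint arm with a two-finger parallel gripper is mounted at the origin on the work surface. World frame = base frame: x ahead of the robot, y to its left, z up, the work surface at z = 0. Lengths are in m, angles in rad, forces in N, time in s.
With the tool pointing down it reaches from about 0.3 to 0.75 m from the base axis. Payload 8.5 kg.
Tool frame: the origin (TCP) lies midway between the tips of the shut fingers; the grasp point (between the pads) lies 19 mm behind it; z points along the fingers, y is the line along which they close (so a half turn about z gives the same grasp; the last joint's range is limited). The gripper opens to 85 mm and grips with 20 to 120 N. Pads are 22 mm wide; open, the fingers measure 114 mm over their backs; the gripper's body (76 mm by 85 mm) begins 54 mm behind the grasp point. The pads swing forward as they close: fully open they stand 13 mm farther back than shut.
Start: joints at [-1.359, 0.381, 1.297, -0, 1.464, -0.215], TCP at [0.228, -0.501, 0.192] pointing down, gripper open.
Joint ranges: [-3.11, 3.11], [-0.89, 2.33], [0.22, 2.48], [-1.42, 4.56], [0.17, 2.85], [-2.88, 2.88]. Speed limits (rad/s): [2.39, 2.39, 3.14, 3.14, 3.14, 3.14].

### API

Orientations are given as a rotation vector (axis times angle).
In Python, from workcell import env gives the robot as it stands. The module is installed in compiled form; this text tells all that it offers.
- The arm moves only by the tool arm_command, never from a script. Its argument "moves" is a list that holds one entry, the list of rows, each a list of 7 numbers: the closure in counts, from 0 (fully open) to 255 (shut), then the shift along the tool's x, y, z normalised to -1 to 1, where 1 is 25 cm, then the turn, a rotation vector about the tool's x, y, z normalised to -1 to 1, where 1 is pi rad. In form: [[[gripper, x, y, z, wx, wy, wz], ...]]. A call has exactly 8 rows; each row shifts and turns the commanded pose from where the row before left it, along the tool's axes as they then stand; what a row does not reach is not made up. A row lasts 1/8 s, in which the tool goes at most 62.5 mm and 10.7 degrees, less where a joint would pass 70% of its speed; a pose out of reach is approached as far as the arm can. A call with a number of a shift or a turn outside -1 to 1 is refused whole. A call with a gripper value outside its range is refused whole. The fingers move at their own pace and stop on an object; "newtons" is the grip in N (left out, the last holds). Time passes only in rows, so rows that do not move let the fingers close, or fill a call up. It gives the time, the measured TCP pose, the force, the opening and the grip force at its end, in the units of the state.
- env.sense(): the state, without advancing time (a new reading comes with each control period).
- env.snapshot(name): name is "side" or "top"; returns a dict with "image" (400x640x3 uint8, red, green, blue), "camera_matrix" (3x3 intrinsics, pixels), "distortion" ([k1, k2, p1, p2, k3] as OpenCV has them; the pictures are not rectified), "origin" and "orientation" of the camera in the world. Camera axes: x right, y down, z forward; pixel columns grow to the right and rows downward; lengths in m; the calibration is good to about 2 mm. A picture is of the moment at which its call begins. There is no depth.
- env.finish_job(): hands the job in; it is judged then, once.
The state is a dict: "time": time; "joints": joint angles; "qd": joint speeds; "joint_efforts": joint torques, N m; "tool_pos": TCP position; "tool_rot": TCP orientation; "force": force on the tool from outside, world axes, zero at the start; "ft_torque": the same for the moment, N m; "grip_width": finger opening in m; "grasp_force": force on a finger pad.
Only numpy, scipy, OpenCV 4.12 (cv2) and the standard library are available. Lean on these libraries where they do the work, as an engineer would, in place of code of your own. Each camera call takes 0.05 s, during which the arm holds its last target. There are 200 camera calls.

## Working session

There is one attempt and no reset: what is moved stays moved. The work goes in short steps, Python scripts to look and compute and a tool call to move; the robot and the scene stay as the last step left them, time stands still between calls to the robot, and variables do not carry over. Pictures are saved under pics/ and viewed, at most 10 in all, crops included, and the job is handed in when it is done.

Besides the shell and the picture viewer there is one more tool, called after "Emit:" as name([rows], argument=value, ...), one row to a line, values as JSON. arm_command: Moves the arm, as the interface text tells. Scaled input: -1 to 1 covers 25 cm each way for a shift and pi rad each way for a turn. Its arguments: {"type":"object","properties":{"moves":{"type":"array","items":{"type":"array","items":{"type":"array","items":{"type":"number"}}}},"newtons":{"type":"number"}},"required":["moves"]}

```bash
mkdir -p pics; cat > h.py <<'E'
import numpy as np, cv2
from scipy.spatial.transform import Rotation as R
from workcell import env
def snap(n,save=None):
    s=env.snapshot(n)
    if save: cv2.imwrite('pics/'+save,s['image'][:,:,::-1])
    return s
def rot(o):
    o=np.array(o,float)
    return o if o.shape==(3,3) else (R.from_rotvec(o).as_matrix() if o.size==3 else R.from_quat(o).as_matrix())
def ray(s,uv,z):
    p=cv2.undistortPoints(np.array(uv,float).reshape(-1,1,2),np.array(s['camera_matrix']),np.array(s['distortion'])).reshape(-1,2)
    d=np.c_[p,np.ones(len(p))]@rot(s['orientation']).T
    o=np.array(s['origin']); return o+d*((z-o[2])/d[:,2])[:,None]
def proj(s,P):
    r=rot(s['orientation']).T; 
    return cv2.projectPoints(np.array(P,float).reshape(-1,3),cv2.Rodrigues(r)[0],-r@np.array(s['origin']),np.array(s['camera_matrix']),np.array(s['distortion']))[0].reshape(-1,2)
E
python3 - <<'E'
from h import *
for n in('top','side'):
    s=snap(n,n+'0.png'); print(n,s['origin'],s['orientation'],s['camera_matrix'],s['distortion'])
print(env.sense())
E
```

```text
top [ 0.44346118 -0.04156217  1.12194835] [-2.1680785   2.23270737 -0.07695708] [[393.65203524   0.         310.89998192]
 [  0.         393.65203524 199.89543954]
 [  0.           0.           1.        ]] [-0.03630088  0.          0.          0.          0.        ]
side [-0.03076021  0.54604776  0.70104525] [-0.91891706  2.42295735 -1.15147067] [[392.77763308   0.         318.64473396]
 [  0.         392.77763308 199.34714951]
 [  0.           0.           1.        ]] [-0.01572255  0.          0.          0.          0.        ]
{'time': 0.1, 'joints': array([-1.35928737e+00,  3.81159576e-01,  1.29817292e+00,  2.18816102e-05,
        1.46360164e+00, -2.15282745e-01]), 'qd': array([-6.29642617e-04, -2.76873649e-03, -1.76680756e-03, -9.34088180e-05,
       -4.28797271e-04,  2.50098097e-03]), 'joint_efforts': array([ 4.23410616e-03, -4.49221087e+01, -2.31657743e+01, -1.94212107e-04,
        3.70412847e-03,  1.31042304e-05]), 'tool_pos': array([ 0.22761905, -0.50034501,  0.191661  ]), 'tool_rot': array([-3.06902287e+00, -6.65038596e-01, -3.81314983e-05]), 'force': array([ 0.70375337, -0.38524544, -0.35818   ]), 'ft_torque': array([-0.01693297,  0.02147343, -0.01363655]), 'grasp_force': 0.0, 'grip_width': 0.08526071247022864}
```

View pics/top0.png

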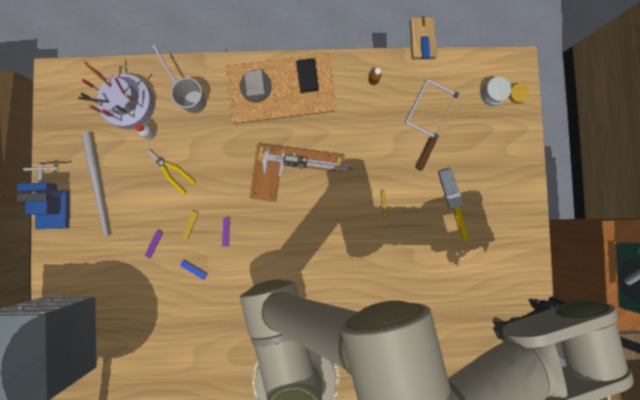

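View pics/side0.png

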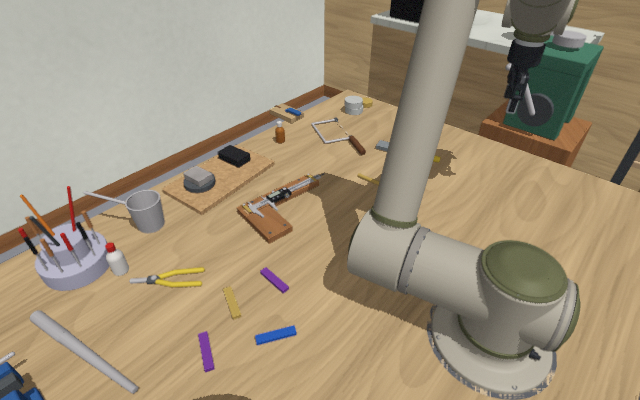

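The top view shows the caliper cradle around (300,165), with its ledge at (265,178). The brass bar is at (190,224), the rod at (383,203), and the blue and purple look-alikes are nearby. The side view shows the bar at (232,303) and the ledge at (265,220).

```bash
python3 - <<'E'
from h import *
t=cv2.imread('pics/top0.png'); s=cv2.imread('pics/side0.png')
a=cv2.resize(t[135:210,240:360],None,fx=6.5,fy=6.5,interpolation=cv2.INTER_CUBIC)
cv2.imwrite('pics/c1.png',a)
b=cv2.resize(s[165:250,225:335],None,fx=7,fy=7,interpolation=cv2.INTER_CUBIC); cv2.imwrite('pics/c2.png',b)
for n,im,x0,x1,y0,y1 in(('top',t,175,205,200,245),('side',s,215,250,280,325)):
    S=snap(n); hsv=cv2.cvtColor(im,cv2.COLOR_BGR2HSV)[y0:y1,x0:x1]
    print(hsv[::6,::5].tolist() if n=='top' else '')
    m=((hsv[...,1]>140)&(hsv[...,0]>15)&(hsv[...,0]<35)).astype(np.uint8)
    k,l,st,_=cv2.connectedComponentsWithStats(m); i=1+st[1:,4].argmax()
    yy,xx=np.where(l==i); P=ray(S,np.c_[xx+x0,yy+y0],.010 if n=='top' else .007)[:,:2]
    r=cv2.minAreaRect((P*1000).astype(np.float32)); bx=cv2.boxPoints(r)
    c=P.mean(0); w,v=np.linalg.eigh(np.cov((P-c).T)); print(n,st[i],c,r,np.degrees(np.arctan2(v[1,1],v[0,1])),np.sqrt(12*w))
E
```

```text
[[[18, 116, 195], [18, 117, 194], [18, 116, 191], [18, 117, 190], [17, 116, 189], [18, 116, 187]], [[18, 116, 176], [18, 115, 173], [18, 116, 170], [18, 116, 171], [18, 116, 172], [18, 116, 171]], [[18, 116, 184], [18, 117, 185], [18, 116, 185], [18, 121, 186], [21, 158, 163], [18, 116, 185]], [[17, 116, 173], [18, 116, 171], [18, 115, 166], [22, 166, 184], [22, 158, 168], [18, 117, 166]], [[18, 117, 174], [18, 117, 175], [18, 119, 175], [22, 169, 187], [18, 118, 171], [18, 115, 177]], [[18, 117, 176], [18, 116, 174], [21, 165, 185], [21, 159, 160], [18, 115, 164], [17, 114, 165]], [[17, 115, 173], [18, 118, 173], [21, 169, 186], [18, 115, 169], [18, 117, 175], [18, 115, 175]], [[18, 115, 173], [17, 115, 173], [18, 115, 171], [18, 116, 173], [17, 115, 173], [18, 114, 172]]]
top [  7  11  16  28 188] [0.44517171 0.28512169] ((445.20159912109375, 285.2291564941406), (18.730262756347656, 79.51739501953125), 66.12869262695312) 156.3684480140363 [0.0187078  0.08013974]

side [18 35  8  3  9] [0.40897564 0.30452141] ((408.5984191894531, 304.4389953613281), (14.425889015197754, 2.3488950729370117), 64.10702514648438) 64.22368117330194 [0.00285968 0.01660652]
```

View pics/c1.png

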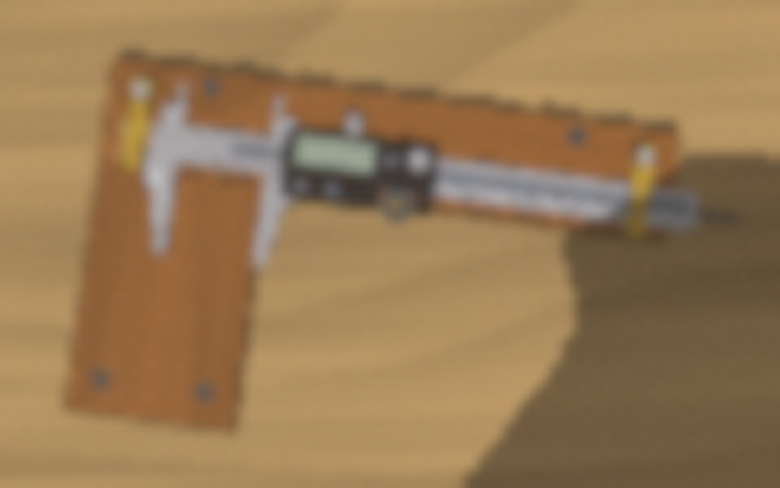

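View pics/c2.png

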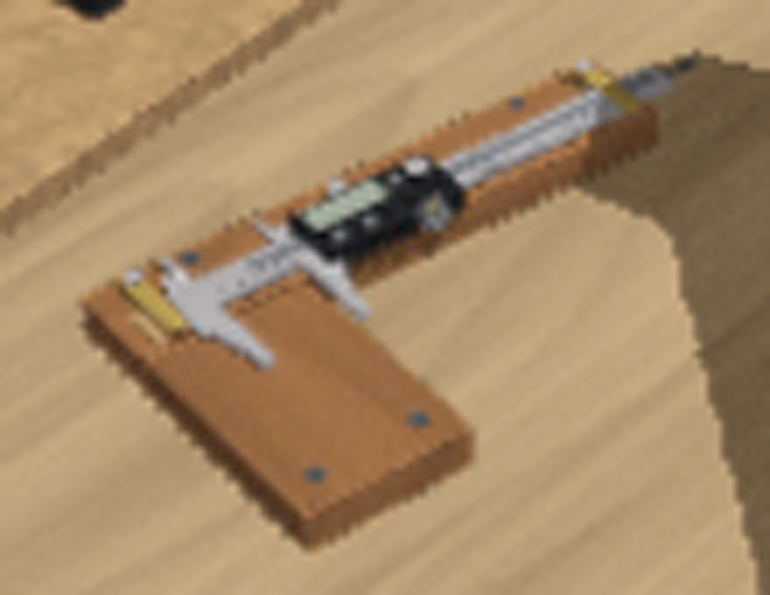

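The crops show the ledge corners at (65,410), (237,432) and (115,52), the right back corner at (678,125), the jaw tips at (160,252) and (260,266), and the wheel at about (397,205). All of these are crop pixels.

```bash
python3 - <<'E'
from h import *
S=snap('top'); im=S['image'][:,:,::-1].copy(); hsv=cv2.cvtColor(im,cv2.COLOR_BGR2HSV)
x0,y0,x1,y1=240,135,360,210
h=hsv[y0:y1,x0:x1].astype(int)
m=((h[...,0]<15)&(h[...,1]>130)&(h[...,2]>60)).astype(np.uint8)
yy,xx=np.where(m); print(m.sum())
# left edge: per row min x ; back edge: per column min y
L=[];B=[];N=[];
for r in range(12,60):
    c=np.where(m[r])[0]
    if len(c): L.append((c.min()-.5+x0,r+y0))
for c in range(20,100):
    r=np.where(m[:,c])[0]
    if len(r): B.append((c+x0,r.min()-.5+y0))
for c in range(12,34):
    r=np.where(m[:,c])[0]; N.append((c+x0,r.max()+.5+y0))
def line(P):
    P=ray(S,P,.02)[:,:2]
    for _ in range(3):
        vx,vy,px,py=cv2.fitLine(P.astype(np.float32),cv2.DIST_HUBER,0,1e-5,1e-5).ravel()
        d=abs((P-[px,py])@[-vy,vx]); P=P[d<max(.002,2*d.std())]
    return np.array([px,py]),np.array([vx,vy]),d.std(),len(P)
for n,q in(('L',L),('B',B),('N',N)):
    p,v,sd,k=line(q); print(n,p,np.degrees(np.arctan2(v[1],v[0])),sd,k)
def W(cr,z): return ray(S,(np.array(cr,float)+.5)/6.5-.5+[x0,y0],z)[:,:2]
print('corners',W([(65,410),(237,432),(115,52),(678,125)],.02))
print('jaws fixed face',W([(178,180),(168,250)],.026),'moving',W([(262,180),(255,265)],.026),'wheel',W([(397,205)],.027))
E
```

```text
1315
L [0.601067   0.09710006] -9.485698 0.0004959666578422227 46
B [ 0.6480962  -0.03315057] 81.017746 0.0005259045734785331 75
N [0.5115869  0.07661994] 80.27446 0.0004589169913002113 22
corners [[ 0.5152634   0.11272749]
 [ 0.50362444  0.03889962]
 [ 0.67051089  0.08784823]
 [ 0.6317583  -0.15592409]]
jaws fixed face [[0.61275145 0.06119335]
 [0.58254166 0.06618712]] moving [[0.61172763 0.02502404]
 [0.57498803 0.02895149]] wheel [[ 0.59910442 -0.03283887]]
```

```bash
cat >> h.py <<'E'
def plan(p,yaw,n,grip):
    """rows from present pose to p, tool down with x at yaw deg, in n rows; turn in the last rows"""
    s=env.sense(); M=R.from_rotvec(s['tool_rot']).as_matrix(); d=np.array(p)-s['tool_pos']
    T=np.array([[np.cos(yaw),np.sin(yaw),0],[np.sin(yaw),-np.cos(yaw),0],[0,0,-1]]) if 0 else (R.from_euler('z',yaw,degrees=True)*R.from_euler('x',180,degrees=True)).as_matrix()
    w=R.from_matrix(M.T@T).as_rotvec(); k=max(1,int(np.ceil(np.degrees(np.linalg.norm(w))/10.5))); 
    print('total turn deg',np.degrees(w).round(2),'dist',np.linalg.norm(d).round(4),'t',s['time'],'F',s['force'].round(2),'w',s['grip_width'])
    for i in range(n):
        t=w/k if n-i<=k else 0*w
        print([grip]+(M.T@(d/n)/.25).round(3).tolist()+(t/np.pi).round(4).tolist())
        M=M@R.from_rotvec(t).as_matrix()
E
python3 - <<'E'
from h import *
plan([.427,.293,.08],-23.6,16,110)
E
```

```text
total turn deg [-4.000e-02  1.000e-02  4.805e+01] dist 0.8258 t 0.25 F [-0.33 -0.35  0.17] w 0.08541008175311027
[110, 0.127, -0.16, 0.028, -0.0, 0.0, 0.0]
[110, 0.127, -0.16, 0.028, -0.0, 0.0, 0.0]
[110, 0.127, -0.16, 0.028, -0.0, 0.0, 0.0]
[110, 0.127, -0.16, 0.028, -0.0, 0.0, 0.0]
[110, 0.127, -0.16, 0.028, -0.0, 0.0, 0.0]
[110, 0.127, -0.16, 0.028, -0.0, 0.0, 0.0]
[110, 0.127, -0.16, 0.028, -0.0, 0.0, 0.0]
[110, 0.127, -0.16, 0.028, -0.0, 0.0, 0.0]
[110, 0.127, -0.16, 0.028, -0.0, 0.0, 0.0]
[110, 0.127, -0.16, 0.028, -0.0, 0.0, 0.0]
[110, 0.127, -0.16, 0.028, -0.0, 0.0, 0.0]
[110, 0.127, -0.16, 0.028, -0.0, 0.0, 0.0534]
[110, 0.099, -0.179, 0.028, -0.0, 0.0, 0.0534]
[110, 0.068, -0.193, 0.028, -0.0, 0.0, 0.0534]
[110, 0.035, -0.202, 0.028, -0.0, 0.0, 0.0534]
[110, 0.0, -0.205, 0.028, -0.0, 0.0, 0.0534]
```

Emit:
arm_command([
  [[110, 0.127, -0.16, 0, 0, 0, 0], [110, 0.127, -0.16, 0, 0, 0, 0], [110, 0.127, -0.16, 0, 0, 0, 0], [110, 0.127, -0.16, 0, 0, 0, 0], [110, 0.127, -0.16, 0, 0, 0, 0], [110, 0.127, -0.16, 0, 0, 0, 0], [110, 0.127, -0.16, 0, 0, 0, 0], [110, 0.127, -0.16, 0, 0, 0, 0]],
], newtons=40)

```text
time: 1.25
tool_pos: [0.3265, -0.1027, 0.1924]
tool_rot: [3.07, 0.664, 0.001]
force: [0.2, -0.8, 1.2]
grip_width: 0.0485
grasp_force: 0.0
```

Emit:
arm_command([
  [[110, 0.127, -0.16, 0.05, 0, 0, 0], [110, 0.127, -0.16, 0.05, 0, 0, 0], [110, 0.127, -0.16, 0.05, 0, 0, 0], [110, 0.127, -0.16, 0.05, 0, 0, 0.0534], [110, 0.099, -0.179, 0.05, 0, 0, 0.0534], [110, 0.068, -0.193, 0.05, 0, 0, 0.0534], [110, 0.035, -0.202, 0.05, 0, 0, 0.0534], [110, 0, -0.205, 0.05, 0, 0, 0.0534]],
])

```text
time: 2.25
tool_pos: [0.4173, 0.2835, 0.095]
tool_rot: [-3.086, 0.589, -0.0]
force: [1.4, -1.1, 1.5]
grip_width: 0.0488
grasp_force: 0.0
```

```bash
python3 - <<'E'
from h import *
print(env.sense()['tool_pos'],env.sense()['joints'])
plan([.427,.293,.05],-23.6,4,110)
S=snap('side'); cv2.imwrite('pics/g1.png',cv2.resize(S['image'][180:360,140:340,::-1],None,fx=3,fy=3))
E
```

```text
[0.41732795 0.28353018 0.094964  ] [ 3.61782691e-01  3.99850573e-01  1.57729405e+00 -1.22647317e-04
  1.16424280e+00  2.30981988e+00]
total turn deg [-0.   -0.01  1.99] dist 0.047 t 2.25 F [ 1.36 -1.12  1.49] w 0.04875167915433703
[110, 0.005, -0.012, 0.045, -0.0, -0.0, 0.0]
[110, 0.005, -0.012, 0.045, -0.0, -0.0, 0.0]
[110, 0.005, -0.012, 0.045, -0.0, -0.0, 0.0]
[110, 0.005, -0.012, 0.045, -0.0, -0.0001, 0.011]
```

View pics/g1.png

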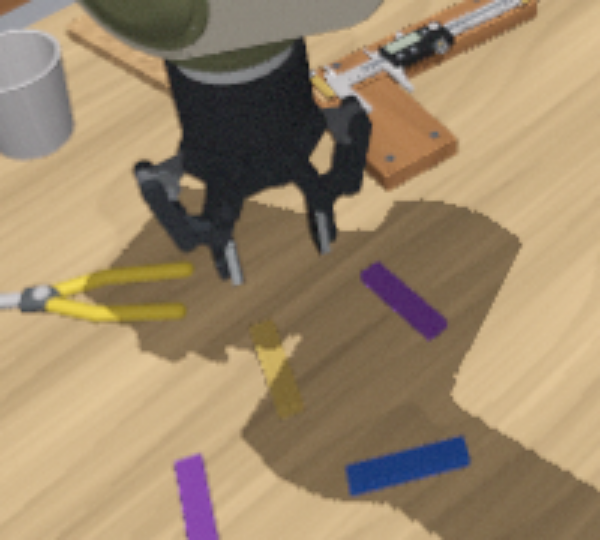

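The side crop shows the open fingers above and behind the bar. The bar's ends are at about crop (264,325) and (289,410), and the pliers and look-alikes are clear of the fingers.

Emit:
arm_command([
  [[110, 0, 0, 0.04, 0, 0, 0], [110, 0, 0, 0.04, 0, 0, 0], [110, 0, 0, 0.04, 0, 0, 0], [110, 0, 0, 0.04, 0, 0, 0], [110, 0, 0, 0, 0, 0, 0], [110, 0, 0, 0, 0, 0, 0], [110, 0, 0, 0, 0, 0, 0], [110, 0, 0, 0, 0, 0, 0]],
])

```text
time: 3.3
tool_pos: [0.4173, 0.2818, 0.0556]
tool_rot: [-3.087, 0.581, -0.001]
force: [-0.5, -0.3, 0.4]
grip_width: 0.0486
grasp_force: 0.0
```

```bash
python3 - <<'E'
from h import *
print(env.sense()['tool_pos'])
plan([.427,.293,.004],-23.6,4,110)
S=snap('side')
print(ray(S,np.array([(264,325),(289,410)])/3+[140,180],.01), proj(S,[[.4452-.0366,.2851+.016,.01],[.4452+.0366,.2851-.016,.01]]))
E
```

```text
[0.41726922 0.28179713 0.05563279]
total turn deg [-0.02 -0.02  2.3 ] dist 0.0537 t 3.3 F [-0.48 -0.27  0.43] w 0.048611991595406766
[110, 0.005, -0.014, 0.052, -0.0, -0.0, 0.0]
[110, 0.005, -0.014, 0.052, -0.0, -0.0, 0.0]
[110, 0.005, -0.014, 0.052, -0.0, -0.0, 0.0]
[110, 0.005, -0.014, 0.052, -0.0001, -0.0001, 0.0128]
[[0.47631222 0.27245499 0.01      ]
 [0.40642057 0.30639999 0.01      ]] [[237.67433382 314.39837833]
 [227.64176823 286.07397714]]
```

Emit:
arm_command([
  [[110, 0.005, -0.03, 0.05, 0, 0, 0.015], [110, 0.006, -0.031, 0.05, 0, 0, 0], [110, 0, 0, 0.05, 0, 0, 0], [110, 0, 0, 0.04, 0, 0, 0], [110, 0, 0, 0.016, 0, 0, 0], [110, 0, 0, 0, 0, 0, 0], [255, 0, 0, 0, 0, 0, 0], [255, 0, 0, 0, 0, 0, 0]],
])

```text
time: 4.35
tool_pos: [0.4257, 0.2948, 0.0042]
tool_rot: [-3.073, 0.653, -0.001]
force: [-0.6, -0.0, 0.3]
grip_width: 0.0129
grasp_force: 0.0
```

Emit:
arm_command([
  [[255, 0, 0, 0, 0, 0, 0], [255, 0, 0, 0, 0, 0, 0], [255, 0, 0, 0, 0, 0, 0], [255, 0, 0, -0.02, 0, 0, 0], [255, 0, 0, -0.06, 0, 0, 0], [255, 0, 0, -0.08, 0, 0, 0], [255, 0, 0, -0.08, 0, 0, 0], [255, 0, 0, 0, 0, 0, 0]],
])

```text
time: 5.35
tool_pos: [0.4263, 0.2951, 0.0652]
tool_rot: [-3.071, 0.653, -0.004]
force: [-0.2, 0.0, 0.1]
grip_width: -0.0003
grasp_force: 0.0
```

```bash
python3 - <<'E'
from h import *
s=env.sense();print(s['tool_pos'],s['grip_width'],s['grasp_force'],s['force'])
for n in('side','top'):
    S=snap(n); c=proj(S,s['tool_pos'])[0].astype(int); print(n,c)
    f=S['image'][max(0,c[1]-50):c[1]+50,c[0]-60:c[0]+60,::-1]; cv2.imwrite(f'pics/g2{n}.png',cv2.resize(f,None,fx=3.2,fy=3.2,interpolation=2))
a=[cv2.imread(f'pics/g2{n}.png') for n in('side','top')]; h=min(i.shape[0] for i in a)
cv2.imwrite('pics/g2.png',np.hstack([i[:h] for i in a]))
E
```

```text
[0.42631177 0.295055   0.06517982] -0.00034834027728554776 0.0 [-0.22585311  0.03266634  0.14937509]
side [230 291]
top [179 231]
```

View pics/g2.png

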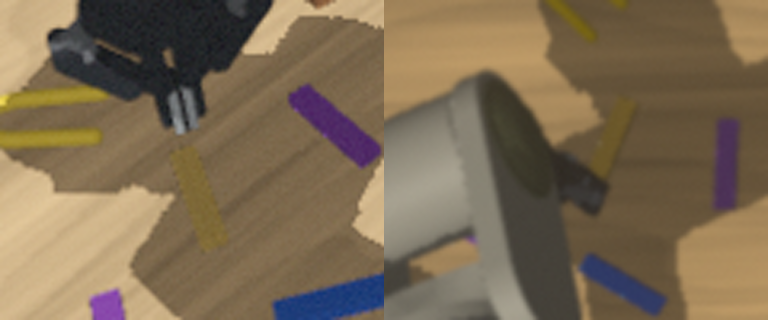

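The fingers closed above or beside the bar. It still lies at the same place, with its ends at side crop (180,150) and (215,248). The drawn fingertips, at crop (185,130), sit above the projected TCP at (192,160). I'll check the height of the tips.

```bash
python3 - <<'E'
from h import *
S=snap('side'); T=snap('top')
for p in([.4263,.2951],):
    for z in(.05,.065,.075,.085,.095,.105): print(z,proj(S,[*p,z])[0])
for z in(.09,.1,.11,.12): print('g1',z,proj(S,[.4173,.2835,z])[0])
# bar remeasure, in shadow
for n,im,(x0,x1,y0,y1),z in(('top',T,(175,205,205,245),.010),('side',S,(220,245,284,322),.01)):
    b=im['image'][y0:y1,x0:x1]; h=cv2.cvtColor(np.ascontiguousarray(b),cv2.COLOR_RGB2HSV)
    m=((h[...,1]>135)&(h[...,0]>=19)&(h[...,0]<32)).astype(np.uint8)
    k,l,st,_=cv2.connectedComponentsWithStats(m); i=1+st[1:,4].argmax(); yy,xx=np.where(l==i)
    P=(ray(im,np.c_[xx+x0,yy+y0],z)[:,:2]*1000).astype(np.float32); print(n,st[i],cv2.minAreaRect(P),np.median(h[m>0],0))
E
```

```text
0.05 [231.75909517 295.84186025]
0.065 [230.69889319 291.18719721]
0.075 [229.97786558 288.02034942]
0.085 [229.2451392  284.80105653]
0.095 [228.50043207 281.52802715]
0.105 [227.74345321 278.19992792]
g1 0.09 [236.46887995 282.07939412]
g1 0.1 [235.783232   278.77852483]
g1 0.11 [235.08626992 275.42204228]
g1 0.12 [234.37771651 272.00855408]
top [  9   7  14  25 151] ((448.4162292480469, 283.9599914550781), (17.904897689819336, 71.74011993408203), 65.77194213867188) [ 21. 154. 106.]
side [  4   3  17  32 249] ((442.4188232421875, 289.8102722167969), (16.83671760559082, 83.11800384521484), 66.49687194824219) [ 21. 144. 125.]
```

Emit:
arm_command([
  [[110, 0, 0, 0, 0, 0, 0], [110, 0, 0, 0, 0, 0, 0], [110, 0, 0, 0.06, 0, 0, 0], [110, 0, 0, 0.07, 0, 0, 0], [110, 0, 0, 0.07, 0, 0, 0], [110, 0, 0, 0.036, 0, 0, 0], [110, 0, 0, 0, 0, 0, 0], [110, 0, 0, 0, 0, 0, 0]],
])

```text
time: 6.55
tool_pos: [0.4259, 0.2949, 0.0054]
tool_rot: [-3.072, 0.653, -0.001]
force: [0.4, 0.9, 0.1]
grip_width: 0.0483
grasp_force: 0.0
```

```bash
python3 - <<'E'
from h import *
s=env.sense();print(s['tool_pos'],s['grip_width'],s['force'])
S=snap('side'); f=S['image'][230:330,175:285,::-1]; cv2.imwrite('pics/g3.png',cv2.resize(f,None,fx=6,fy=6,interpolation=2)[:600])
E
```

```text
[0.42592967 0.2948921  0.00543146] 0.04830162336782043 [0.38198437 0.87178926 0.14698004]
```

View pics/g3.png

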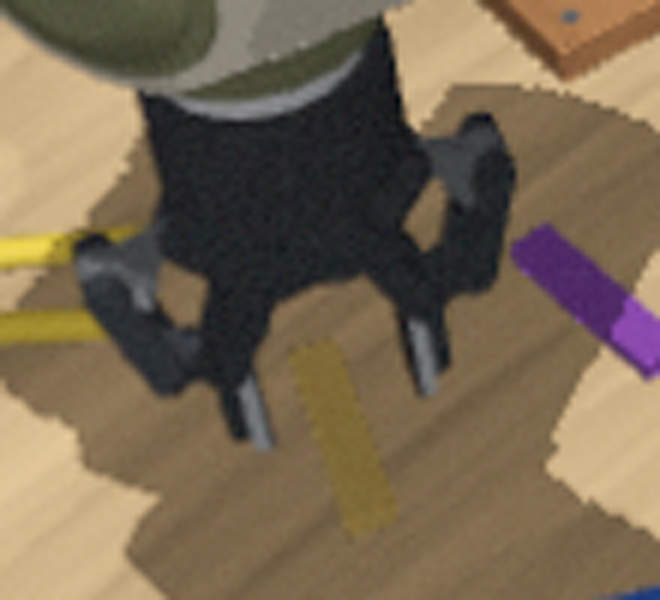

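The crop shows open fingers astride the bar, with tips at (262,447) and (430,393) and the bar from (315,345) to (370,530). Either the tips sit higher than reported or they are offset along the bar. I'll descend slowly and watch the force.

Emit:
arm_command([
  [[110, 0, 0, 0.004, 0, 0, 0], [110, 0, 0, 0.004, 0, 0, 0], [110, 0, 0, 0.004, 0, 0, 0], [110, 0, 0, 0.004, 0, 0, 0], [110, 0, 0, 0.004, 0, 0, 0], [110, 0, 0, 0, 0, 0, 0], [110, 0, 0, 0, 0, 0, 0], [110, 0, 0, 0, 0, 0, 0]],
])

```text
time: 7.6
tool_pos: [0.4256, 0.2947, -0.0001]
tool_rot: [-3.073, 0.653, -0.0]
force: [-0.6, 0.3, -0.6]
grip_width: 0.0488
grasp_force: 0.0
```

Emit:
arm_command([
  [[110, 0, 0, 0.004, 0, 0, 0], [110, 0, 0, 0.004, 0, 0, 0], [110, 0, 0, 0.004, 0, 0, 0], [110, 0, 0, 0.004, 0, 0, 0], [110, 0, 0, 0.004, 0, 0, 0], [110, 0, 0, 0, 0, 0, 0], [110, 0, 0, 0, 0, 0, 0], [110, 0, 0, 0, 0, 0, 0]],
])

```text
time: 8.6
tool_pos: [0.4256, 0.2947, -0.0051]
tool_rot: [-3.073, 0.653, -0.0]
force: [0.3, 0.3, 0.1]
grip_width: 0.0487
grasp_force: 0.0
```

Emit:
arm_command([
  [[110, 0, 0, 0.004, 0, 0, 0], [110, 0, 0, 0.004, 0, 0, 0], [110, 0, 0, 0.004, 0, 0, 0], [110, 0, 0, 0, 0, 0, 0], [110, 0, 0, 0, 0, 0, 0], [110, 0, 0, 0, 0, 0, 0], [110, 0, 0, 0, 0, 0, 0], [110, 0, 0, 0, 0, 0, 0]],
])

```text
time: 9.6
tool_pos: [0.4256, 0.2947, -0.0081]
tool_rot: [-3.073, 0.653, -0.0]
force: [-0.2, 0.7, -0.5]
grip_width: 0.0484
grasp_force: 0.0
```

Emit:
arm_command([
  [[110, 0, 0, 0.004, 0, 0, 0], [110, 0, 0, 0.004, 0, 0, 0], [110, 0, 0, 0.004, 0, 0, 0], [110, 0, 0, 0.004, 0, 0, 0], [110, 0, 0, 0.004, 0, 0, 0], [110, 0, 0, 0.004, 0, 0, 0], [110, 0, 0, 0, 0, 0, 0], [110, 0, 0, 0, 0, 0, 0]],
])

```text
time: 10.6
tool_pos: [0.4256, 0.2947, -0.0141]
tool_rot: [3.073, -0.653, 0.0]
force: [0.4, -0.4, 0.1]
grip_width: 0.0487
grasp_force: 0.0
```

```bash
python3 - <<'E'
from h import *
s=env.sense();print(s['tool_pos'],s['grip_width'],s['force'])
S=snap('side'); f=S['image'][230:330,175:285,::-1]; cv2.imwrite('pics/g4.png',cv2.resize(f,None,fx=6,fy=6,interpolation=2)[:600])
E
```

```text
[ 0.42558532  0.29472187 -0.01408595] 0.04872870903485719 [ 0.40017182 -0.40174216  0.06455914]
```

View pics/g4.png

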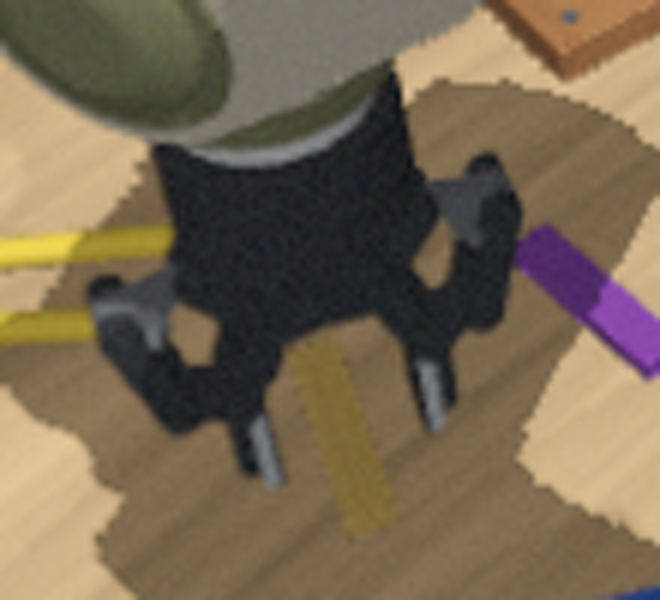

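The tips, at crop (272,485) and (437,428), are still about 17 mm up by ray casting while the reported TCP z is -14 mm. The real tips therefore sit about 26 mm higher than reported, and I'll descend further, guarded by force.

Emit:
arm_command([
  [[110, 0, 0, 0.004, 0, 0, 0], [110, 0, 0, 0.004, 0, 0, 0], [110, 0, 0, 0.004, 0, 0, 0], [110, 0, 0, 0.004, 0, 0, 0], [110, 0, 0, 0.004, 0, 0, 0], [110, 0, 0, 0.004, 0, 0, 0], [110, 0, 0, 0, 0, 0, 0], [110, 0, 0, 0, 0, 0, 0]],
])

```text
time: 11.65
tool_pos: [0.4256, 0.2947, -0.0201]
tool_rot: [-3.073, 0.653, -0.0]
force: [-1.1, 0.6, -0.0]
grip_width: 0.0486
grasp_force: 0.0
```

Emit:
arm_command([
  [[110, 0, 0, 0.004, 0, 0, 0], [110, 0, 0, 0.004, 0, 0, 0], [110, 0, 0, 0.004, 0, 0, 0], [110, 0, 0, 0, 0, 0, 0], [110, 0, 0, 0, 0, 0, 0], [110, 0, 0, 0, 0, 0, 0], [110, 0, 0, 0, 0, 0, 0], [110, 0, 0, 0, 0, 0, 0]],
])

```text
time: 12.65
tool_pos: [0.4256, 0.2947, -0.0231]
tool_rot: [-3.073, 0.653, 0.0]
force: [-0.4, 0.3, 0.4]
grip_width: 0.0486
grasp_force: 0.0
```

Emit:
arm_command([
  [[150, 0, 0, 0, 0, 0, 0], [150, 0, 0, 0, 0, 0, 0], [190, 0, 0, 0, 0, 0, 0], [190, 0, 0, 0, 0, 0, 0], [255, 0, 0, 0, 0, 0, 0], [255, 0, 0, 0, 0, 0, 0], [255, 0, 0, 0, 0, 0, 0], [255, 0, 0, 0, 0, 0, 0]],
])

```text
time: 13.65
tool_pos: [0.4256, 0.2947, -0.0231]
tool_rot: [-3.073, 0.653, 0.0]
force: [0.4, 0.1, 0.1]
grip_width: 0.0002
grasp_force: 0.0
```

Emit:
arm_command([
  [[255, 0, 0, 0.004, 0, 0, 0], [255, 0, 0, 0.004, 0, 0, 0], [255, 0, 0, 0.004, 0, 0, 0], [255, 0, 0, 0, 0, 0, 0], [255, 0, 0, 0, 0, 0, 0], [255, 0, 0, 0, 0, 0, 0], [255, 0, 0, 0, 0, 0, 0], [255, 0, 0, 0, 0, 0, 0]],
])

```text
time: 14.65
tool_pos: [0.4256, 0.2947, -0.0261]
tool_rot: [-3.073, 0.653, -0.0]
force: [1.1, -0.4, -0.3]
grip_width: 0.0
grasp_force: 0.0
```

```bash
python3 - <<'E'
from h import *
s=env.sense();print(s['tool_pos'],s['grip_width'],s['force'],s['joint_efforts'])
S=snap('side'); f=S['image'][230:330,175:285,::-1]; cv2.imwrite('pics/g5.png',cv2.resize(f,None,fx=6,fy=6,interpolation=2)[:600])
E
```

```text
[ 0.42557582  0.29474144 -0.02608083] 1.154465048746048e-05 [ 1.09702591 -0.40393228 -0.29323966] [ 5.22112077e-04 -4.66477561e+01 -1.38982710e+01  1.18321723e-04
  1.39090112e-04  5.38699896e-05]
```

View pics/g5.png

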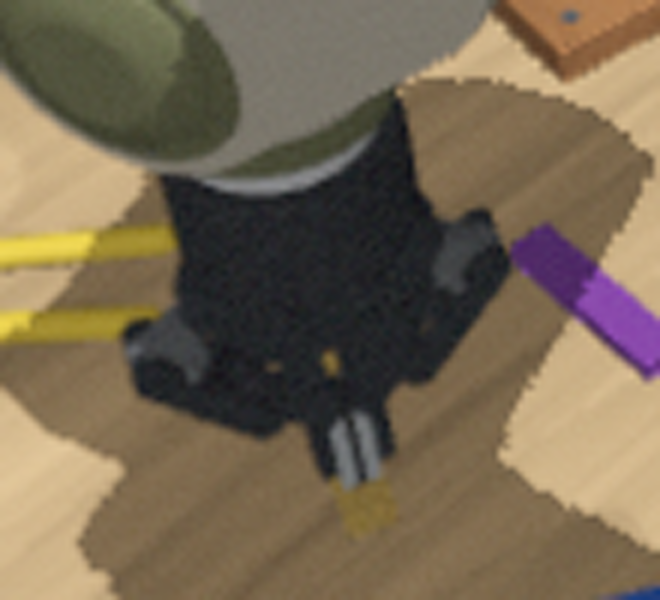

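The shut tips, at crop (357,487), overlie the bar's near part, whose near end is at (370,530). Allowing for pad width, they are about 13 mm up, just above the bar. The offset is therefore nearly 40 mm, and I'll feel for the bar's top.

Emit:
arm_command([
  [[255, 0, 0, 0.002, 0, 0, 0], [255, 0, 0, 0.002, 0, 0, 0], [255, 0, 0, 0.002, 0, 0, 0], [255, 0, 0, 0.002, 0, 0, 0], [255, 0, 0, 0, 0, 0, 0], [255, 0, 0, 0, 0, 0, 0], [255, 0, 0, 0, 0, 0, 0], [255, 0, 0, 0, 0, 0, 0]],
])

```text
time: 15.7
tool_pos: [0.4256, 0.2947, -0.0281]
tool_rot: [-3.073, 0.653, -0.0]
force: [-0.1, 0.9, 0.0]
grip_width: -0.0
grasp_force: 0.0
```

Emit:
arm_command([
  [[255, 0, 0, 0.002, 0, 0, 0], [255, 0, 0, 0.002, 0, 0, 0], [255, 0, 0, 0.002, 0, 0, 0], [255, 0, 0, 0.002, 0, 0, 0], [255, 0, 0, 0, 0, 0, 0], [255, 0, 0, 0, 0, 0, 0], [255, 0, 0, 0, 0, 0, 0], [255, 0, 0, 0, 0, 0, 0]],
])

```text
time: 16.7
tool_pos: [0.4256, 0.2948, -0.0291]
tool_rot: [-3.073, 0.653, -0.001]
force: [-2.8, -2.1, 11.7]
grip_width: -0.0
grasp_force: 6.4
```

Contact at reported z ≈ -0.0285 is the bar's top (10 mm), so the true tip height is reported z + 38.5 mm. I'll rise, open, go down astride the bar and grip.

Emit:
arm_command([
  [[255, 0, 0, -0.016, 0, 0, 0], [255, 0, 0, -0.016, 0, 0, 0], [110, 0, 0, 0, 0, 0, 0], [110, 0, 0, 0, 0, 0, 0], [110, 0, 0, 0.012, 0, 0, 0], [110, 0, 0, 0.012, 0, 0, 0], [110, 0, 0, 0.012, 0, 0, 0], [110, 0, 0, 0, 0, 0, 0]],
])

```text
time: 17.7
tool_pos: [0.4254, 0.2947, -0.0314]
tool_rot: [3.073, -0.653, -0.001]
force: [0.0, -0.3, 0.1]
grip_width: 0.0486
grasp_force: 0.0
```

Emit:
arm_command([
  [[110, 0, 0, 0.008, 0, 0, 0], [110, 0, 0, 0.006, 0, 0, 0], [110, 0, 0, 0.004, 0, 0, 0], [110, 0, 0, 0, 0, 0, 0], [150, 0, 0, 0, 0, 0, 0], [190, 0, 0, 0, 0, 0, 0], [255, 0, 0, 0, 0, 0, 0], [255, 0, 0, 0, 0, 0, 0]],
])

```text
time: 18.7
tool_pos: [0.4257, 0.2948, -0.0354]
tool_rot: [-3.073, 0.653, -0.001]
force: [-0.9, 0.9, 3.3]
grip_width: 0.0164
grasp_force: 39.5
```

Gripped at 39.5 N. Next I'll lift it and carry it to a hover above the ledge.

Emit:
arm_command([
  [[255, 0, 0, -0.03, 0, 0, 0], [255, 0, 0, -0.08, 0, 0, 0], [255, 0, 0, -0.09, 0, 0, 0], [255, 0, 0, -0.06, 0, 0, 0], [255, 0, 0, 0, 0, 0, 0], [255, 0, 0, 0, 0, 0, 0], [255, 0, 0, 0, 0, 0, 0], [255, 0, 0, 0, 0, 0, 0]],
])

```text
time: 19.7
tool_pos: [0.4254, 0.2947, 0.029]
tool_rot: [3.072, -0.653, -0.001]
force: [0.1, 0.9, -1.5]
grip_width: 0.0163
grasp_force: 39.2
```

```bash
python3 - <<'E'
from h import *
print(env.sense()['tool_pos'])
plan([.5528,.0524,.03],-9.3,8,255)
E
```

```text
[0.42537127 0.29465233 0.02895582]
total turn deg [  0.03   0.04 -14.71] dist 0.2737 t 19.7 F [ 0.06  0.87 -1.52] w 0.01629544629905999
[255, 0.107, 0.085, -0.001, 0.0, 0.0, -0.0]
[255, 0.107, 0.085, -0.001, 0.0, 0.0, -0.0]
[255, 0.107, 0.085, -0.001, 0.0, 0.0, -0.0]
[255, 0.107, 0.085, -0.001, 0.0, 0.0, -0.0]
[255, 0.107, 0.085, -0.001, 0.0, 0.0, -0.0]
[255, 0.107, 0.085, -0.001, 0.0, 0.0, -0.0]
[255, 0.107, 0.085, -0.001, 0.0001, 0.0001, -0.0409]
[255, 0.096, 0.098, -0.001, 0.0001, 0.0001, -0.0409]
```

Emit:
arm_command([
  [[255, 0.13, 0.1, 0, 0, 0, 0], [255, 0.145, 0.115, 0, 0, 0, 0], [255, 0.145, 0.115, 0, 0, 0, 0], [255, 0.145, 0.115, 0, 0, 0, 0], [255, 0.145, 0.115, 0, 0, 0, 0], [255, 0.135, 0.13, 0, 0, 0, -0.0409], [255, 0, 0, 0, 0, 0, -0.0409], [255, 0, 0, 0, 0, 0, 0]],
])

```text
time: 20.7
tool_pos: [0.5482, 0.0509, 0.029]
tool_rot: [-3.131, 0.257, 0.001]
force: [0.2, -0.4, -1.9]
grip_width: 0.0163
grasp_force: 39.3
```

```bash
python3 - <<'E'
from h import *
s=env.sense(); print(s['tool_pos'],s['qd'].round(3),s['grip_width'])
plan([.5528,.0524,.03],-9.3,2,255)
for n in('side','top'):
    S=snap(n); c=proj(S,s['tool_pos'])[0].astype(int); print(n,c)
    x0,y0=c[0]-62,c[1]-55; f=S['image'][y0:y0+100,x0:x0+125,::-1]; print(x0,y0)
    cv2.imwrite(f'pics/h{n}.png',cv2.resize(f,None,fx=3.2 if 0 else 6,fy=6 if 1 else 3,interpolation=2))
a=[cv2.resize(cv2.imread(f'pics/h{n}.png'),None,fx=.53,fy=.53,interpolation=3) for n in('side','top')]
cv2.imwrite('pics/h.png',np.hstack(a)); print(a[0].shape)
E
```

```text
[0.54821062 0.05087078 0.02903693] [ 0.02  -0.006  0.005 -0.001 -0.     0.058] 0.01630472420744858
total turn deg [-0.    0.05 -0.09] dist 0.0049 t 20.7 F [ 0.23 -0.41 -1.94] w 0.01630472420744858
[255, 0.009, -0.005, -0.002, -0.0, 0.0, -0.0]
[255, 0.009, -0.005, -0.002, -0.0, 0.0003, -0.0005]
side [277 216]
215 161
top [271 185]
209 130
(318, 398, 3)
```

View pics/h.png

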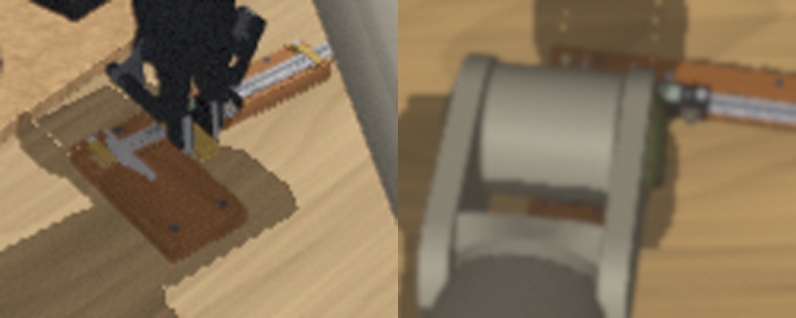

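The bar is held over the ledge, with its near end visible at about side pixel (281,207). The top view is blocked by the arm. I'll measure that end numerically.

```bash
python3 - <<'E'
from h import *
s=env.sense();S=snap('side'); x0,x1,y0,y1=268,292,190,218
h=cv2.cvtColor(np.ascontiguousarray(S['image'][y0:y1,x0:x1]),cv2.COLOR_RGB2HSV)
m=((h[...,1]>140)&(h[...,0]>=19)&(h[...,0]<32)).astype(np.uint8)
for r in m: print(''.join('#' if v else '.' for v in r))
a=np.radians(-9.3);u=np.array([np.cos(a),np.sin(a)]);v=np.array([-u[1],u[0]])
for z in(.075,.065):
  for b in(-.0205,.0):
    for w in(-.009,.009):
        p=s['tool_pos'][:2]+b*u+w*v; print(z,b,w,(proj(S,[*p,z])[0]-[x0,y0]).round(1))
yy,xx=np.where(m); print(h[m>0].mean(0))
for r in range(0,28,3): print(h[r,::3,2].tolist())
E
```

```text
........................
........................
........................
........................
........................
........................
........................
........................
........................
........................
........................
........#...............
........###.............
........####............
........#####...........
.........#####..........
.........###.##.........
.........######.........
........##.##...........
.........######.........
..........#.............
........................
........................
........................
........................
........................
........................
........................
0.075 -0.0205 -0.009 [16.2 15.7]
0.075 -0.0205 0.009 [10.2 18.7]
0.075 0.0 -0.009 [11.5 11.7]
0.075 0.0 0.009 [ 5.5 14.6]
0.065 -0.0205 -0.009 [16.4 18.8]
0.065 -0.0205 0.009 [10.5 21.8]
0.065 0.0 -0.009 [11.7 14.7]
0.065 0.0 0.009 [ 5.8 17.6]
[ 20.875 146.15  114.3  ]
[35, 33, 99, 58, 35, 33, 36, 63]
[26, 36, 65, 32, 53, 44, 88, 30]
[37, 26, 25, 29, 23, 64, 120, 104]
[36, 36, 88, 26, 21, 82, 92, 136]
[34, 33, 106, 115, 34, 98, 188, 187]
[56, 36, 106, 115, 113, 119, 182, 186]
[95, 74, 108, 113, 116, 113, 113, 112]
[93, 95, 93, 109, 107, 110, 109, 115]
[93, 93, 93, 90, 107, 115, 115, 107]
[93, 94, 91, 94, 91, 113, 111, 107]
```

Emit:
arm_command([
  [[255, 0.01, -0.004, 0, 0, 0, 0], [255, 0.01, -0.004, 0, 0, 0, 0], [255, 0, 0, 0.02, 0, 0, 0], [255, 0, 0, 0.02, 0, 0, 0], [255, 0, 0, 0.02, 0, 0, 0], [255, 0, 0, 0.02, 0, 0, 0], [255, 0, 0, 0, 0, 0, 0], [255, 0, 0, 0, 0, 0, 0]],
])

```text
time: 21.85
tool_pos: [0.5537, 0.0523, 0.0095]
tool_rot: [3.131, -0.254, 0.0]
force: [0.2, 0.1, -1.2]
grip_width: 0.0164
grasp_force: 39.3
```

```bash
python3 - <<'E'
from h import *
print(env.sense()['tool_pos'])
plan([.5538,.0522,-.013],-9.3,4,255)
E
```

```text
[0.55374506 0.05234566 0.00948955]
total turn deg [ 0.   -0.01  0.02] dist 0.0225 t 21.85 F [ 0.24  0.05 -1.23] w 0.016428596251967437
[255, 0.0, 0.0, 0.022, 0.0, -0.0, 0.0]
[255, 0.0, 0.0, 0.022, 0.0, -0.0, 0.0]
[255, 0.0, 0.0, 0.022, 0.0, -0.0, 0.0]
[255, 0.0, 0.0, 0.022, 0.0, -0.0001, 0.0001]
```

Emit:
arm_command([
  [[255, 0, 0, 0.016, 0, 0, 0], [255, 0, 0, 0.016, 0, 0, 0], [255, 0, 0, 0.016, 0, 0, 0], [255, 0, 0, 0.016, 0, 0, 0], [255, 0, 0, 0.016, 0, 0, 0], [255, 0, 0, 0.01, 0, 0, 0], [255, 0, 0, 0, 0, 0, 0], [255, 0, 0, 0, 0, 0, 0]],
])

```text
time: 22.85
tool_pos: [0.5538, 0.0524, -0.013]
tool_rot: [3.131, -0.254, 0.001]
force: [-0.0, -0.2, -1.2]
grip_width: 0.0165
grasp_force: 39.3
```

Emit:
arm_command([
  [[255, 0, 0, 0.002, 0, 0, 0], [255, 0, 0, 0.002, 0, 0, 0], [255, 0, 0, 0.002, 0, 0, 0], [255, 0, 0, 0.002, 0, 0, 0], [255, 0, 0, 0, 0, 0, 0], [255, 0, 0, 0, 0, 0, 0], [255, 0, 0, 0, 0, 0, 0], [255, 0, 0, 0, 0, 0, 0]],
])

```text
time: 23.85
tool_pos: [0.5536, 0.0524, -0.0151]
tool_rot: [-3.131, 0.254, 0.0]
force: [-0.7, -0.4, -1.7]
grip_width: 0.0168
grasp_force: 39.3
```

Emit:
arm_command([
  [[255, 0, 0, 0.002, 0, 0, 0], [255, 0, 0, 0.002, 0, 0, 0], [255, 0, 0, 0, 0, 0, 0], [255, 0, 0, 0, 0, 0, 0], [255, 0, 0, 0, 0, 0, 0], [255, 0, 0, 0, 0, 0, 0], [255, 0, 0, 0, 0, 0, 0], [255, 0, 0, 0, 0, 0, 0]],
])

```text
time: 24.85
tool_pos: [0.5537, 0.0524, -0.0154]
tool_rot: [3.131, -0.254, 0.001]
force: [-2.2, 0.6, 7.9]
grip_width: 0.0164
grasp_force: 40.2
```

Contact with the ledge at the expected height. Releasing now, then rising.

Emit:
arm_command([
  [[190, 0, 0, -0.002, 0, 0, 0], [150, 0, 0, 0, 0, 0, 0], [110, 0, 0, 0, 0, 0, 0], [110, 0, 0, 0, 0, 0, 0], [110, 0, 0, -0.06, 0, 0, 0], [110, 0, 0, -0.12, 0, 0, 0], [110, 0, 0, -0.12, 0, 0, 0], [255, 0, 0, -0.05, 0, 0, 0]],
])

```text
time: 25.85
tool_pos: [0.5544, 0.0523, 0.0742]
tool_rot: [3.131, -0.254, 0.005]
force: [0.3, -0.5, -1.1]
grip_width: 0.0311
grasp_force: 0.0
```

Emit:
arm_command([
  [[255, 0.03, 0.085, 0, 0, 0, 0], [255, 0.034, 0.085, 0, 0, 0, 0], [255, 0.034, 0.085, 0, 0, 0, 0], [255, 0.034, 0.085, 0, 0, 0, 0], [255, 0, 0, 0, 0, 0, 0], [255, 0, 0, 0, 0, 0, 0], [255, 0, 0, 0, 0, 0, 0], [255, 0, 0, 0, 0, 0, 0]],
])

```text
time: 26.85
tool_pos: [0.5724, -0.0363, 0.0719]
tool_rot: [-3.131, 0.253, 0.0]
force: [-0.3, -0.2, 0.4]
grip_width: -0.0002
grasp_force: 0.0
```

```bash
python3 - <<'E'
from h import *
s=env.sense(); print(s['tool_pos'],s['grip_width'],s['force'])
S=snap('side');T=snap('top')
a=cv2.resize(S['image'][170:240,230:320,::-1],(400,311),interpolation=2); b=cv2.resize(T['image'][140:210,240:330,::-1],(400,311),interpolation=2)
cv2.imwrite('pics/w.png',np.hstack([a,b]))
P=lambda n,im,x0,x1,y0,y1,z:None
for n,im,(x0,x1,y0,y1) in(('side',S,(235,300,185,240)),('top',T,(250,300,150,205))):
    h=cv2.cvtColor(np.ascontiguousarray(im['image'][y0:y1,x0:x1]),cv2.COLOR_RGB2HSV)
    m=((h[...,1]>130)&(h[...,0]>=19)&(h[...,0]<32)).astype(np.uint8)
    k,l,st,_=cv2.connectedComponentsWithStats(m)
    for i in range(1,k):
        if st[i,4]<25: continue
        yy,xx=np.where(l==i); Q=ray(im,np.c_[xx+x0,yy+y0],.03)[:,:2]-[.6226,.0082]
        a=np.radians(-9.3);Q=np.c_[Q@[np.cos(a),np.sin(a)],Q@[-np.sin(a),np.cos(a)]]*1000
        print(n,st[i],cv2.minAreaRect(Q.astype(np.float32)))
E
```

```text
[ 0.57240118 -0.03630394  0.07193613] -0.0002063620066083104 [-0.26912158 -0.2016645   0.43130604]
side [ 26  19  22  20 179] ((-58.5056266784668, 36.77793502807617), (85.56982421875, 22.347431182861328), 0.01629449613392353)
side [ 8 20  8  8 26] ((-2.851284980773926, 76.3490219116211), (8.313279151916504, 31.288639068603516), 89.10700225830078)
top [ 9  1  4 10 30] ((-2.350698471069336, 70.77171325683594), (25.36504364013672, 8.379051208496094), 8.048856735229492)
```

View pics/w.png

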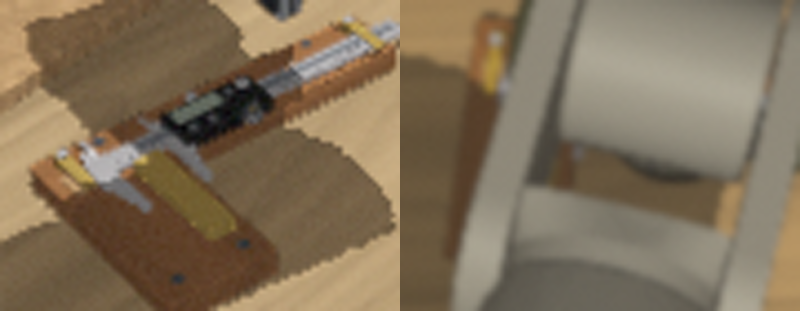

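The left half shows the bar lying flat and square between the open jaws, from (140,160) to (235,235), with the wheel at about (262,95). The top view is blocked by the arm. That was my last picture, so from here I'll work from numbers. The next step is down in front of the wheel.

Emit:
arm_command([
  [[255, 0, 0, 0.06, 0, 0, 0], [255, 0, 0, 0.08, 0, 0, 0], [255, 0, 0, 0.08, 0, 0, 0], [255, 0, 0, 0.08, 0, 0, 0], [255, 0, 0, 0.05, 0, 0, 0], [255, 0, 0, 0.02, 0, 0, 0], [255, 0, 0, 0, 0, 0, 0], [255, 0, 0, 0, 0, 0, 0]],
])

```text
time: 27.95
tool_pos: [0.5729, -0.0369, -0.02]
tool_rot: [3.131, -0.254, 0.002]
force: [-0.3, -0.0, 0.3]
grip_width: 0.0003
grasp_force: 0.0
```

```bash
cat >> h.py <<'E'
def crad():
    s=env.sense(); a=np.radians(-9.3);B=np.array([[np.cos(a),np.sin(a)],[-np.sin(a),np.cos(a)]])
    print('cradle mm',(B@(s['tool_pos'][:2]-[.6226,.0082])*1000).round(2),'z',s['tool_pos'][2].round(4),'F',(B@s['force'][:2]).round(2),s['force'][2].round(2),'t',s['time'])
E
python3 - <<'E'
from h import *
crad()
S=snap('side'); cv2.imwrite('pics/before.png',S['image'][:,:,::-1])
h=cv2.cvtColor(S['image'],cv2.COLOR_RGB2HSV)
print(proj(S,[.5724,-.0363,.018]))
E
```

```text
cradle mm [-41.77 -52.58] z -0.02 F [-0.32 -0.08] 0.33 t 27.95
[[294.99425769 200.02195488]]
```

Emit:
arm_command([
  [[255, 0.006, 0, 0, 0, 0, 0], [255, 0.006, 0, 0, 0, 0, 0], [255, 0.004, 0, 0, 0, 0, 0], [255, 0.004, 0, 0, 0, 0, 0], [255, 0.001, 0, 0, 0, 0, 0], [255, 0.001, 0, 0, 0, 0, 0], [255, 0.001, 0, 0, 0, 0, 0], [255, 0.001, 0, 0, 0, 0, 0]],
])

```text
time: 29.0
tool_pos: [0.5784, -0.0378, -0.0206]
tool_rot: [3.131, -0.254, -0.0]
force: [-0.1, -0.3, -0.2]
grip_width: -0.0001
grasp_force: 0.0
```

Emit:
arm_command([
  [[255, 0.001, 0, 0, 0, 0, 0], [255, 0.001, 0, 0, 0, 0, 0], [255, 0.001, 0, 0, 0, 0, 0], [255, 0.001, 0, 0, 0, 0, 0], [255, 0.001, 0, 0, 0, 0, 0], [255, 0.001, 0, 0, 0, 0, 0], [255, 0, 0, 0, 0, 0, 0], [255, 0, 0, 0, 0, 0, 0]],
])

```text
time: 30.0
tool_pos: [0.5799, -0.0381, -0.0206]
tool_rot: [3.131, -0.254, 0.0]
force: [0.5, 0.6, 0.6]
grip_width: -0.0002
grasp_force: 0.0
```

```bash
python3 -c "
from h import *
crad()"
```

```text
cradle mm [-34.66 -52.54] z -0.0206 F [0.37 0.68] 0.58 t 30.0
```

Emit:
arm_command([
  [[255, 0.001, -0.004, 0, 0, 0, 0], [255, 0.001, -0.004, 0, 0, 0, 0], [255, 0.001, 0, 0, 0, 0, 0], [255, 0.001, 0, 0, 0, 0, 0], [255, 0.001, 0, 0, 0, 0, 0], [255, 0.001, 0, 0, 0, 0, 0], [255, 0.001, 0, 0, 0, 0, 0], [255, 0, 0, 0, 0, 0, 0]],
])

```text
time: 31.0
tool_pos: [0.5811, -0.0362, -0.0208]
tool_rot: [-3.131, 0.254, 0.003]
force: [-5.9, 0.1, 1.5]
grip_width: 0.0002
grasp_force: 2.9
```

Emit:
arm_command([
  [[255, 0.001, 0, 0, 0, 0, 0], [255, 0.001, 0, 0, 0, 0, 0], [255, 0.001, 0, 0, 0, 0, 0], [255, 0.001, 0, 0, 0, 0, 0], [255, 0, 0, 0, 0, 0, 0], [255, 0, 0, 0, 0, 0, 0], [255, 0, 0, 0, 0, 0, 0], [255, 0, 0, 0, 0, 0, 0]],
])

```text
time: 32.0
tool_pos: [0.5812, -0.0362, -0.0209]
tool_rot: [-3.131, 0.254, 0.006]
force: [-7.6, 0.2, 3.0]
grip_width: -0.0
grasp_force: 4.4
```

Emit:
arm_command([
  [[255, 0, -0.003, 0, 0, 0, 0], [255, 0, -0.003, 0, 0, 0, 0], [255, 0, -0.003, 0, 0, 0, 0], [255, 0, -0.003, 0, 0, 0, 0], [255, 0, -0.003, 0, 0, 0, 0], [255, 0, -0.003, 0, 0, 0, 0], [255, 0, -0.003, 0, 0, 0, 0], [255, 0, -0.003, 0, 0, 0, 0]],
])

```text
time: 33.0
tool_pos: [0.5819, -0.0302, -0.0208]
tool_rot: [-3.131, 0.254, 0.007]
force: [-9.5, 0.2, 4.4]
grip_width: 0.0002
grasp_force: 5.0
```

```bash
python3 - <<'E'
from h import *
crad()
S=snap('side'); b=cv2.imread('pics/before.png')[:,:,::-1]
d=np.abs(S['image'].astype(int)-b).sum(2)>60
# black housing left edge / jaw: steel colour along row through moving jaw
for nm,im in(('b',b),('n',S['image'])):
    h=cv2.cvtColor(np.ascontiguousarray(im),cv2.COLOR_RGB2HSV)[195:215,255:290]
    m=(h[...,1]<70)&(h[...,2]>60); print(nm)
    for r in m[::2]: print(''.join('#' if v else '.' for v in r))
E
```

```text
cradle mm [-33.93 -44.52] z -0.0208 F [-9.45 -1.39] 4.41 t 33.0
b
.............########..........#.#.
......##.##....##.............###..
........#####......................
.....###########...................
.###################...............
######.........#####...............
#####.............####.............
##.................####............
#####..............................
.######............................
n
.............########..............
.....##.......###....##......#.....
.......#####.....#.................
.....#########....................#
.##################................
######........#####................
#####...........####...............
##................####.............
#####..............................
.######............................
```

Emit:
arm_command([
  [[255, -0.002, -0.003, 0, 0, 0, 0], [255, -0.002, -0.003, 0, 0, 0, 0], [255, -0.002, -0.003, 0, 0, 0, 0], [255, 0, -0.003, 0, 0, 0, 0], [255, 0, -0.003, 0, 0, 0, 0], [255, 0, -0.003, 0, 0, 0, 0], [255, 0, -0.003, 0, 0, 0, 0], [255, 0, -0.003, 0, 0, 0, 0]],
])

```text
time: 34.05
tool_pos: [0.5827, -0.0244, -0.0207]
tool_rot: [-3.131, 0.254, 0.002]
force: [-4.9, -1.2, 2.2]
grip_width: 0.0004
grasp_force: 2.7
```

```bash
python3 -c "
from h import *
crad()"
```

```text
cradle mm [-34.09 -38.59] z -0.0207 F [-4.64 -1.98] 2.17 t 34.05
```

Emit:
arm_command([
  [[255, 0.001, -0.005, 0, 0, 0, 0], [255, 0, -0.005, 0, 0, 0, 0], [255, 0, -0.005, 0, 0, 0, 0], [255, 0, -0.005, 0, 0, 0, 0], [255, 0, -0.005, 0, 0, 0, 0], [255, 0, -0.005, 0, 0, 0, 0], [255, 0, -0.005, 0, 0, 0, 0], [255, 0, -0.005, 0, 0, 0, 0]],
])

```text
time: 35.05
tool_pos: [0.5844, -0.0146, -0.0208]
tool_rot: [3.131, -0.254, -0.003]
force: [-6.6, -2.1, 1.7]
grip_width: 0.0003
grasp_force: 3.0
```

```bash
python3 - <<'E'
from h import *
crad()
S=snap('side'); 
h=cv2.cvtColor(S['image'],cv2.COLOR_RGB2HSV)[185:215,255:290]
m=(h[...,1]<70)&(h[...,2]>60);y=(h[...,1]>130)&(h[...,0]>=19)&(h[...,0]<32)
for r,q in zip(m[10:],y[10:]): print(''.join('#' if v else 'y' if w else '.' for v,w in zip(r,q)))
E
```

```text
cradle mm [-34.05 -28.63] z -0.0208 F [-6.14 -3.18] 1.7 t 35.05
............#########.........#####
..........#########...........#####
..........#######.............#####
...#.......###.....#..........#####
....####......................#####
.....####.....##..............#####
.....#####....................###.#
...#########..................###.#
.############................####..
#########..######.............##...
#######yyyy.####...................
####.yyyyyyy.###...................
####.yyyyyyyyy###..................
###..yyyyyyyyyy.##.................
##...yyyyyyyyyyy.#.................
###....yyyyyyyyyy.#................
#####...yyyyyyyyyy.................
######...yyyyyyyyyyy...............
.######...yyyyyyyyyyy..............
..######....yyyyyyyyyyy............
```

Slider travel is about 11 mm and the jaw is nearing the bar. The finger is now ahead of the wheel, so I'll regrasp by backing off, going back along y, and touching again slowly.

Emit:
arm_command([
  [[255, -0.006, 0.003, 0, 0, 0, 0], [255, -0.01, 0, 0, 0, 0, 0], [255, 0, 0.024, 0, 0, 0, 0], [255, 0, 0.024, 0, 0, 0, 0], [255, 0.004, 0, 0, 0, 0, 0], [255, 0.002, 0, 0, 0, 0, 0], [255, 0.001, 0, 0, 0, 0, 0], [255, 0.001, 0, 0, 0, 0, 0]],
])

```text
time: 36.1
tool_pos: [0.5812, -0.0267, -0.0206]
tool_rot: [-3.131, 0.254, 0.0]
force: [-0.4, -0.3, 0.2]
grip_width: -0.0001
grasp_force: 0.0
```

Emit:
arm_command([
  [[255, 0.001, 0, 0, 0, 0, 0], [255, 0.001, 0, 0, 0, 0, 0], [255, 0.001, 0, 0, 0, 0, 0], [255, 0.001, 0, 0, 0, 0, 0], [255, 0.001, 0, 0, 0, 0, 0], [255, 0.001, 0, 0, 0, 0, 0], [255, 0, 0, 0, 0, 0, 0], [255, 0, 0, 0, 0, 0, 0]],
])

```text
time: 37.1
tool_pos: [0.5826, -0.0271, -0.0206]
tool_rot: [-3.131, 0.254, 0.0]
force: [-1.2, 0.5, -0.1]
grip_width: -0.0
grasp_force: 0.3
```

```bash
python3 -c "
from h import *
crad()"
```

```text
cradle mm [-33.77 -41.29] z -0.0206 F [-1.25  0.27] -0.07 t 37.1
```

Touching now. I'll add normal force to about 6 N.

Emit:
arm_command([
  [[255, 0.001, 0, 0, 0, 0, 0], [255, 0.001, 0, 0, 0, 0, 0], [255, 0.001, 0, 0, 0, 0, 0], [255, 0.001, 0, 0, 0, 0, 0], [255, 0, -0.003, 0, 0, 0, 0], [255, 0, -0.003, 0, 0, 0, 0], [255, 0, -0.003, 0, 0, 0, 0], [255, 0, -0.003, 0, 0, 0, 0]],
])

```text
time: 38.1
tool_pos: [0.5831, -0.0245, -0.0208]
tool_rot: [3.131, -0.254, -0.004]
force: [-7.0, -1.5, 1.9]
grip_width: 0.0001
grasp_force: 3.4
```

```bash
python3 -c "
from h import *
crad()"
```

```text
cradle mm [-33.65 -38.63] z -0.0208 F [-6.69 -2.61] 1.93 t 38.1
```

Emit:
arm_command([
  [[255, -0.001, -0.003, 0, 0, 0, 0], [255, 0, -0.003, 0, 0, 0, 0], [255, 0, -0.003, 0, 0, 0, 0], [255, 0, -0.003, 0, 0, 0, 0], [255, 0, -0.003, 0, 0, 0, 0], [255, 0, -0.003, 0, 0, 0, 0], [255, 0, -0.003, 0, 0, 0, 0], [255, 0, 0, 0, 0, 0, 0]],
])

```text
time: 39.1
tool_pos: [0.5837, -0.019, -0.0208]
tool_rot: [3.131, -0.254, -0.004]
force: [-7.2, -0.5, 2.7]
grip_width: 0.0001
grasp_force: 3.4
```

```bash
cat >> h.py <<'E'
def see():
    crad(); S=snap('side'); h=cv2.cvtColor(S['image'],cv2.COLOR_RGB2HSV)[190:215,252:285]
    m=(h[...,1]<70)&(h[...,2]>60);y=(h[...,1]>130)&(h[...,0]>=19)&(h[...,0]<32)
    for r,q in zip(m[12:],y[12:]): print(''.join('#' if v else 'y' if w else '.' for v,w in zip(r,q)))
E
python3 -c "
from h import *
see()"
```

```text
cradle mm [-34.03 -33.14] z -0.0208 F [-7.07 -1.62] 2.66 t 39.1
#.....######.....................
....##########...................
.##############.#................
#########.yy.#####...............
#######.yyyyy.####...............
######yyyyyyyy.###...............
######yyyyyyyyy.###..............
#####.yyyyyyyyyyy.##.............
######.yyyyyyyyyyy.#.............
########yyyyyyyyyyy.#............
.########yyyyyyyyyyy.............
....######.yyyyyyyyyyy...........
.....######.yyyyyyyyyyyy.........
```

Emit:
arm_command([
  [[255, -0.001, -0.003, 0, 0, 0, 0], [255, 0, -0.003, 0, 0, 0, 0], [255, 0, -0.003, 0, 0, 0, 0], [255, 0, -0.003, 0, 0, 0, 0], [255, 0, -0.002, 0, 0, 0, 0], [255, 0, -0.002, 0, 0, 0, 0], [255, 0, 0, 0, 0, 0, 0], [255, 0, 0, 0, 0, 0, 0]],
])

```text
time: 40.15
tool_pos: [0.5843, -0.0151, -0.0207]
tool_rot: [3.131, -0.254, -0.003]
force: [-6.8, -0.5, 1.2]
grip_width: -0.0002
grasp_force: 3.0
```

```bash
python3 -c "
from h import *
see()"
```

```text
cradle mm [-34.05 -29.15] z -0.0207 F [-6.63 -1.58] 1.25 t 40.15
......######.....................
....#########...................#
.#############...................
#########..#######...............
#######.yyyy.####................
######yyyyyyy.####...............
#####.yyyyyyyy.###...............
#####.yyyyyyyyyy###..............
######..yyyyyyyyy.##.............
########yyyyyyyyyy.#.............
.########.yyyyyyyyy..............
....######.yyyyyyyyyy............
.....######.yyyyyyyyyy...........
```

Emit:
arm_command([
  [[255, 0, -0.002, 0, 0, 0, 0], [255, 0, -0.002, 0, 0, 0, 0], [255, 0, -0.002, 0, 0, 0, 0], [255, 0, -0.002, 0, 0, 0, 0], [255, 0, -0.002, 0, 0, 0, 0], [255, 0, -0.002, 0, 0, 0, 0], [255, 0, 0, 0, 0, 0, 0], [255, 0, 0, 0, 0, 0, 0]],
])

```text
time: 41.2
tool_pos: [0.5847, -0.0121, -0.0207]
tool_rot: [3.131, -0.254, -0.003]
force: [-6.1, -0.1, 3.5]
grip_width: 0.0001
grasp_force: 3.1
```

```bash
python3 -c "
from h import *
see()"
```

```text
cradle mm [-34.07 -26.19] z -0.0207 F [-6.03 -1.11] 3.51 t 41.2
......#####.....................#
....########...................##
.############...................#
#########.#######................
#######.yyy.#####................
#####.yyyyyy.####................
#####.yyyyyyyy####...............
#####.yyyyyyyyy.##...............
######.yyyyyyyyy.##..............
#######..yyyyyyyy.##.............
.########.yyyyyyyyy..............
....######yyyyyyyyyy.............
.....#####..yyyyyyyyyy...........
```

Emit:
arm_command([
  [[255, 0, -0.002, 0, 0, 0, 0], [255, 0, -0.002, 0, 0, 0, 0], [255, 0, -0.002, 0, 0, 0, 0], [255, 0, -0.002, 0, 0, 0, 0], [255, 0, -0.002, 0, 0, 0, 0], [255, 0, -0.002, 0, 0, 0, 0], [255, 0, 0, 0, 0, 0, 0], [255, 0, 0, 0, 0, 0, 0]],
])

```text
time: 42.25
tool_pos: [0.5852, -0.0092, -0.0207]
tool_rot: [3.131, -0.254, -0.003]
force: [-6.3, -1.4, 2.0]
grip_width: -0.0002
grasp_force: 3.0
```

```bash
python3 -c "
from h import *
see()"
```

```text
cradle mm [-34.09 -23.22] z -0.0207 F [-6.   -2.44] 1.99 t 42.25
.....#####......................#
....#######....................##
.###########...................##
#########.######................#
########yyy.####.................
######yyyyyy.###.................
#####.yyyyyyy.###................
#####.yyyyyyyy.###...............
######..yyyyyyyy##...............
########.yyyyyyyy##..............
.########yyyyyyyyy...............
....######.yyyyyyyyy.............
.....######.yyyyyyyyy............
```

Emit:
arm_command([
  [[255, 0, -0.002, 0, 0, 0, 0], [255, 0, -0.002, 0, 0, 0, 0], [255, 0, -0.002, 0, 0, 0, 0], [255, 0, -0.002, 0, 0, 0, 0], [255, 0, 0, 0, 0, 0, 0], [255, 0, 0, 0, 0, 0, 0], [255, 0, 0, 0, 0, 0, 0], [255, 0, 0, 0, 0, 0, 0]],
])

```text
time: 43.3
tool_pos: [0.5855, -0.0075, -0.0208]
tool_rot: [3.131, -0.254, -0.003]
force: [-6.0, -2.1, 1.3]
grip_width: 0.0
grasp_force: 3.0
```

```bash
python3 -c "
from h import *
see()
e=[]
for i in range(4):
    env.snapshot('side'); e.append(env.sense()['force'])
print(np.mean(e,0))"
```

```text
cradle mm [-34.08 -21.53] z -0.0208 F [-5.59 -3.01] 1.26 t 43.3
.....#####.....................##
....#######....................##
.###########..................###
#########.###.##...............##
#######.yyy.####.................
#####..yyyyy.###.................
#####.yyyyyyy.###................
#####.yyyyyyyy.##................
######.yyyyyyyy.##...............
#######..yyyyyyy.##..............
.########.yyyyyyy.#..............
....######.yyyyyyyy..............
.....######.yyyyyyyy.............
[-6.98823603 -2.23308644  1.48224696]
```

Emit:
arm_command([
  [[255, 0, -0.001, 0, 0, 0, 0], [255, 0, -0.001, 0, 0, 0, 0], [255, 0, 0, 0, 0, 0, 0], [255, 0, 0, 0, 0, 0, 0], [255, 0, 0, 0, 0, 0, 0], [255, 0, 0, 0, 0, 0, 0], [255, 0, 0, 0, 0, 0, 0], [255, 0, 0, 0, 0, 0, 0]],
])

```text
time: 44.55
tool_pos: [0.5856, -0.0072, -0.0208]
tool_rot: [3.131, -0.254, -0.004]
force: [-5.7, -3.8, 1.9]
grip_width: 0.0
grasp_force: 3.0
```

```bash
python3 -c "
from h import *
see()
e=[]
for i in range(6):
    env.snapshot('side'); e.append(env.sense()['force'])
e=np.mean(e,0); print(e, e[0]*.987-e[1]*.1616, e[0]*.1616+e[1]*.987)"
```

```text
cradle mm [-34.08 -21.14] z -0.0208 F [-5.01 -4.62] 1.92 t 44.55
.....#####.....................##
....#######....................##
.###########..................###
#########.###.##...............##
#######..yy.####.................
#####.yyyyyy.###.................
#####yyyyyyyy.###................
#####.yyyyyyyy.##................
######.yyyyyyyy.##...............
#######..yyyyyyy.##..............
.########.yyyyyyy.#..............
....######.yyyyyyyy..............
.....######.yyyyyyyy.............
[-6.60770605 -2.98643303  1.87770162] -6.039198293600109 -4.015414698753091
```

The jaws have stalled on the bar, with a drag of about 4 N (about 5.5 N on the bar) and an unchanged image. I'll back straight off from the wheel and then rise.

Emit:
arm_command([
  [[255, -0.004, 0, 0, 0, 0, 0], [255, -0.004, 0, 0, 0, 0, 0], [255, -0.006, 0, 0, 0, 0, 0], [255, -0.012, 0, 0, 0, 0, 0], [255, -0.03, 0, 0, 0, 0, 0], [255, -0.03, 0, 0, 0, 0, 0], [255, 0, 0, 0, 0, 0, 0], [255, 0, 0, -0.04, 0, 0, 0]],
])

```text
time: 45.9
tool_pos: [0.565, -0.0032, -0.0106]
tool_rot: [-3.131, 0.254, 0.002]
force: [0.3, 0.8, 1.1]
grip_width: -0.0
grasp_force: 0.0
```

Emit:
arm_command([
  [[255, 0, 0, -0.1, 0, 0, 0], [255, 0, 0, -0.15, 0, 0, 0], [255, -0.05, 0.15, -0.1, 0, 0, 0], [255, -0.1, 0.2, -0.05, 0, 0, 0], [255, -0.1, 0.2, 0, 0, 0, 0], [255, -0.1, 0.2, 0, 0, 0, 0], [255, -0.1, 0.2, 0, 0, 0, 0], [255, 0, 0, 0, 0, 0, 0]],
])

```text
time: 46.9
tool_pos: [0.4147, -0.2223, 0.0902]
tool_rot: [3.13, -0.262, 0.001]
force: [-0.1, -0.1, -0.2]
grip_width: -0.0001
grasp_force: 0.0
```

Emit:
arm_command([
  [[255, -0.05, 0.2, 0, 0, 0, 0], [255, -0.05, 0.2, 0, 0, 0, 0], [255, -0.05, 0.2, 0, 0, 0, 0], [255, 0, 0.2, 0, 0, 0, 0], [255, 0, 0, 0, 0, 0, 0], [255, 0, 0, 0, 0, 0, 0], [255, 0, 0, 0, 0, 0, 0], [255, 0, 0, 0, 0, 0, 0]],
])

```text
time: 47.9
tool_pos: [0.3472, -0.41, 0.0896]
tool_rot: [3.131, -0.252, 0.0]
force: [-0.7, -0.2, -0.0]
grip_width: 0.0001
grasp_force: 0.0
```

```bash
python3 - <<'E'
from h import *
see(); T=snap('top'); h=cv2.cvtColor(T['image'],cv2.COLOR_RGB2HSV)[150:195,255:300]
m=(h[...,1]<75)&(h[...,2]>60);y=(h[...,1]>130)&(h[...,0]>=19)&(h[...,0]<32)
for r,q in zip(m[5:36],y[5:36]): print(''.join('#' if v else 'y' if w else '.' for v,w in zip(r,q)))
E
```

```text
cradle mm [-204.21 -457.22] z 0.0896 F [-0.64 -0.27] -0.03 t 47.9
#....#####....##.................
....#######......................
.############....................
################.................
########.yy.####.................
######.yyyyy.###.................
#####.yyyyyyy.###................
######.yyyyyyy.##................
#######.yyyyyyy.##...............
########.yyyyyyy.##..............
.########.yyyyyyy.#..............
....######.yyyyyyyy..............
......#####.yyyyyyyyy............
....yyy.###########################..........
....yyy.###############################.###..
....yyy.####################################.
....yyy######################################
....yy.######################################
....yy.######################################
.......#####.yy...###########################
.......#####.yyyy.###########################
.......#####.yyyy.###########################
........####yyyyy.######...##################
........###.yyyyy.####..............##..###..
........###.yyyyy.####...............#.##....
........###.yyyyy.###................###.....
........###.yyyyy####........................
........###.yyyy.####........................
........###yyyyy.###.........................
........##.yyyyy.###.........................
........##.yyyyy.##..........................
.........#.yyyyy.##..........................
..........yyyyyy.##..........................
..........yyyyyy.............................
..........yyyyyyy............................
..........yyyyyy.............................
.........yyyyyyy.............................
.........yyyyyyy.............................
.........yyyyyyy.............................
.........yyyyyyy.............................
.........yyyyyyy.............................
.........yyyyyyy.............................
.........yyyyyy..............................
........yyyyyyy..............................
```

```bash
python3 -c "
from h import *
print(env.finish_job())"
```

```text
the job is handed in; nothing more can be done
None
```

The bar lies flat on the ledge with both jaws closed on its long sides, rolled shut by the thumbwheel with about 5.5 N estimated on the bar, and I handed it in at about 48 s, before the verdict was known; I viewed 11 pictures instead of the 10 allowed, and my first grasp missed because the real fingertips sit about 38 mm higher than the reported TCP.

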